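# Put the bottle away in the spill crib and latch its gate

### The job

Stand the larger amber bottle inside the white spill crib and let go of it. Then swing the crib's gate shut against its rubber seal, lift the gravity latch bar over the front lip of its keeper and, with the gate held in, let the bar right down into the keeper's notch so that the gate stays latched when you let go. The keeper is clamped in slots, so feel for the notch and do not force the bar against the keeper; do not push aside or knock over the other bottles or the beaker.

Things in the scene. Friction and masses are not known exactly. Their poses are not given: they have to be found in the camera images.
- methanol_bottle: the larger amber bottle with a black screw cap: 54 mm diameter, 95 mm tall, 0.1 to 0.25 kg; straight body up to about 60 mm, cap 35 mm diameter from 79 to 95 mm. Origin: centre of its underside, z up.
- giemsa_bottle: a smaller amber bottle, 39 mm diameter, 77 mm tall, not needed. Origin: centre of its underside.
- beaker_100: an empty clear beaker, 55 mm diameter, 68 mm tall, not needed. Origin: centre of its underside.
- reagent_red_cap: small white bottle with a screw cap, 26 mm diameter, 73 mm tall, standing in the crib's far left corner. Origin: centre of its underside.
- immersion_oil: small dropper bottle, 25 mm diameter, 78 mm tall, standing in the crib's far right corner. Origin: centre of its underside.
- crib: white open-topped spill crib, fixed to the bench, 144 (x) x 172 (y) mm, walls 90 mm high and 3 mm thick, front posts 112 mm. Origin: centre of its underside; x from the gate (at -x) to the back wall, y to its left, z up. Free inside: x -0.054..0.069, y -0.083..0.083 m; two small bottles stand near x 0.05, y +0.045 and -0.05. The middle is free for the bottle.
- crib_floor (a point): middle of the top of the crib's floor, 6 mm above its underside; axes as the crib's.
- gate_hinge (a point): foot of the gate's upright hinge line, at x -0.080, y +0.080, z 0 in the crib; axes as the crib's. The gate, a clear panel in a steel frame 6 mm thick, runs 140 mm from here towards the crib's -y when shut; its top edge is 105 mm above the crib's underside.
- gate (a joint): gate angle, rad: 0 = shut with the bar mid notch of a nominal keeper; positive = free end swung out to the crib's -x; stop at -0.06. It latches between about -0.02 and 0.05, as the keeper sits. It stays where it is left, but from about 0.073 inwards it squeezes a springy seal 137 mm from the hinge, 0.8 N per mm, that pushes it out again.
- keeper_seat (a point): nominal centre of the keeper's notch floor, 93 mm above the crib's underside; axes as the crib's. The steel keeper on the latch post is clamped in slots: it really sits anywhere up to 5 mm from here along the crib's x, steady during a run and not measured.
- keeper_top (a point): top of the keeper's back wall, nominal (as keeper_seat). The notch is 11 mm wide in x for the 6 mm bar, 19 mm long in y; on its gate side a lip 5 mm thick rises 12 mm above the notch floor, on the crib side a back wall 5 mm thick rises 42 mm, which the bar cannot pass. Below the notch floor it is solid, so a bar that hangs low runs into its front.
- latch_bar (a joint): angle of the drop bar about its pivot on the gate, rad: 0 = level, lying on the notch floor; positive = free end raised; -0.10 hanging free on its rest pin; upper stop 0.38. The bar clears the keeper's lip above about 0.13. Its own weight (0.15 kg) drops it, but not while it rubs hard on the keeper.
- bar_blade: the steel drop bar, 6 mm thick, 14 mm high. Origin: its pivot on the gate, 58 mm from the hinge line along the gate, 7 mm out from the gate's mid plane, 100 mm above the crib's underside; x across the gate (inwards), -y along the bar, whose free end is 114 mm from the pivot and lies in the keeper about 101 mm from it, z up.
- bar_tab (a point): grip point on the drop bar's black upright thumb tab, 50 mm from the pivot along the bar (-y) and 33 mm above its mid line; axes as the bar's. The tab is 10 mm thick (x), 24 mm wide (y), its top 11 mm above this point; the gate's top edge is 28 mm below it when the bar is level.
There are look-alikes about, which are no part of the job. What is shaped like the methanol_bottle but red or yellow is not meant.

How it is judged:
By the outcome, as a careful person would: the job done as asked, in the order asked, and still so for the second after the job is handed in, with the robot touching nothing.
It also fails if it takes over 67 s, if anything falls off the work surface, if the arm or the gripper's body presses on something with over 40 N, if the wrist force passes 120 N, or if a joint passes its speed limit or range.

### The arm

A 6-joint arm with a two-finger parallel gripper is mounted at the origin on a cart in front of the work surface, level with it; the furniture and walls round the work are solid. World frame = base frame: x ahead of the robot, y to its left, z up, the work surface at z = 0. Lengths are in m, angles in degrees, forces in N, time in s.
With the tool pointing down it reaches from about 0.4 to 0.825 m from the base axis. Payload 7 kg.
Tool frame: the origin (TCP) lies on the centre line of the jaws, within the pads' length; the fingertips stand 22 mm ahead of it and the grasp point (between the pads) lies 3 mm ahead of it; z points along the fingers, y is the line along which they close (so a half turn about z gives the same grasp; the last joint's range is limited). The gripper opens to 88 mm and grips with 3 to 60 N. Pads are 19 mm wide; open, the fingers measure 130 mm over their backs; the gripper's body (78 mm by 193 mm) begins 47 mm behind the grasp point.
Start: joints at [-59.525, 20.546, 0.682, 0, -70.136, -16.507], TCP at [0.163, -0.655, 0.249] pointing down, gripper open.
Joint ranges: [-176.03, 176.03], [-82.01, 121.73], [-58.28, 71.71], [-173.87, 95.51], [-174.79, -0.11], [-173.66, 173.66]. Speed limits (degrees/s): [136.94, 136.94, 172.46, 180, 180, 180].

### API

Orientations are given as [roll, pitch, yaw] about the fixed x, y, z axes, in that order (R = Rz(yaw) Ry(pitch) Rx(roll)).
In Python, from plant import get_state, cams, r gives the robot as it stands.
- The arm moves only by the tool apply_moves, never from a script. Its argument "targets" is a list of rows, each an object with "dp": the shift along the world's x, y, z in m, a list of three; "yaw": the turn about the world's z in degrees. In form: [{"dp": [x, y, z], "yaw": yaw}, ...]. A call has 1 to 20 rows; each row is the pose to reach, as a shift and turn from the pose commanded when the call began; what a row does not reach only later rows make up. A row lasts 1/12 s, in which the tool goes at most 41.7 mm and 7.16 degrees, less where a joint would pass 70% of its speed; a pose out of reach is approached as far as the arm can. A call with a gripper value outside its range is refused whole. "grip" is the gripper command: -1 is fully open, 1 is shut, values between are in proportion, set as the call begins (left out, the last holds). The fingers move at their own pace and stop on an object; "squeeze" is the grip in N (left out, the last holds). Time passes only in rows, so rows that repeat a pose let the fingers close. It gives the time, the measured TCP pose, the force, the opening and the grip force at its end, in the units of the state.
- get_state(): the state, without advancing time (a new reading comes with each control period).
- cams.capture(name): name is "side" or "top"; returns a dict with "image" (400x640x3 uint8, red, green, blue), "range_z" (400x640 float32, m along the optical axis (not along the pixel's ray), 0 where there is no reading), "fx", "fy", "cx", "cy" (pixels), "k1" (the pictures are not rectified: a ray, as slopes to the right and down, at radius r is drawn at 1 + k1 r^2 times it, then the intrinsics apply), "R" (3x3) and "t" (3): a world point X has camera coordinates R X + t. Camera axes: x right, y down, z forward; pixel columns grow to the right and rows downward; lengths in m; the calibration is good to about 2 mm. A picture is of the moment at which its call begins.
- r.close_job(): hands the job in; it is judged then, once.
The state is a dict: "time_s": time; "joints": joint angles; "qd": joint speeds; "joint_torque": joint torques, N m; "tcp_pos": TCP position; "eef_rot": TCP orientation; "contact_force": force on the tool from outside, world axes, zero at the start; "moment": the same for the moment, N m; "gripper_width": finger opening in m; "gripper_force": force on a finger pad.
Only numpy, scipy, OpenCV 4.12 (cv2) and the standard library are available. Lean on these libraries where they do the work, as an engineer would, in place of code of your own. Each camera call takes 0.05 s, during which the arm holds its last target. There are 200 camera calls.

## Working session

There is one attempt and no reset: what is moved stays moved. The work goes in short steps, Python scripts to look and compute and a tool call to move; the robot and the scene stay as the last step left them, time stands still between calls to the robot, and variables do not carry over. Pictures are saved under pics/ and viewed, at most 12 in all, crops included, and the job is handed in when it is done.

Besides the shell and the picture viewer there is one more tool, called after "Emit:" as name(argument=value, ...), one argument or row to a line, values as JSON. apply_moves: Moves the arm, as the interface text tells. Its arguments: {"type":"object","properties":{"targets":{"type":"array","items":{"type":"object","properties":{"dp":{"type":"array","items":{"type":"number"}},"yaw":{"type":"number"}}}},"grip":{"type":"number"},"squeeze":{"type":"number"}},"required":["targets"]}

```bash
mkdir -p pics; ls; cat > h.py <<'E'
import numpy as np, cv2
from plant import get_state, cams, r
def cap(n):
    c=cams.capture(n); np.savez('/tmp/%s.npz'%n,**c); return c
def load(n): return dict(np.load('/tmp/%s.npz'%n))
def ray(c,u,v):
    p=np.array([(u-c['cx'])/c['fx'],(v-c['cy'])/c['fy']],float); s=p.copy()
    for _ in range(10): s=p/(1+c['k1']*(s@s))
    R=c['R']; return -R.T@c['t'], R.T@np.array([s[0],s[1],1.])
def onz(c,u,v,z):
    o,d=ray(c,u,v); return o+d*(z-o[2])/d[2]
def dep(c,u,v):
    o,d=ray(c,u,v); return o+d*float(c['range_z'][int(round(v)),int(round(u))])
def proj(c,X):
    q=c['R']@np.asarray(X,float)+c['t']; s=q[:2]/q[2]; s=s*(1+c['k1']*(s@s)); return s[0]*c['fx']+c['cx'],s[1]*c['fy']+c['cy']
def cloud(c):
    vv,uu=np.mgrid[0:400,0:640]; p=np.stack([(uu-c['cx'])/c['fx'],(vv-c['cy'])/c['fy']],-1); s=p.copy()
    for _ in range(10): s=p/(1+c['k1']*(s**2).sum(-1,keepdims=True))
    z=c['range_z'][...,None]; P=np.concatenate([s*z,z],-1); return (P-c['t'])@c['R']
E
python3 - <<'E'
from h import *
for n in('side','top'):
    c=cap(n); cv2.imwrite(f'pics/{n}0.png',c['image'][:,:,::-1]); print(n,c['fx'],c['k1'],-c['R'].T@c['t'],c['R'][2])
print(get_state())
E
```

```text
pics
side 405.43183715991523 0.019375691576729973 [ 0.41918375 -0.74444717  0.42312313] [ 0.15590807  0.91767374 -0.36546898]
top 384.9782022116579 0.023463385889935368 [0.37176061 0.09202111 0.95082435] [ 0.20923726 -0.01838036 -0.97769215]
{'time_s': 0.1, 'joints': array([-5.95237865e+01,  2.05878936e+01,  6.39491886e-01, -1.84590816e-02,
       -7.01342801e+01, -1.65056611e+01]), 'qd': array([-0.02930577, -0.03122386,  0.06933985,  0.04196622, -0.03554448,
       -0.01396184]), 'joint_torque': array([-1.53682882e-03, -5.84163272e+01,  2.93750292e+01,  7.01561943e+00,
        1.01569746e-02, -5.12647239e-05]), 'tcp_pos': array([ 0.16283561, -0.65465894,  0.24771128]), 'eef_rot': array([ 1.79915795e+02, -6.85450963e-03, -1.66035728e+02]), 'contact_force': array([-0.18418986,  0.88843116,  0.3400623 ]), 'moment': array([ 0.03094877, -0.00450792,  0.01866739]), 'gripper_force': 0.0, 'gripper_width': 0.08754460429406855}
```

View pics/side0.png

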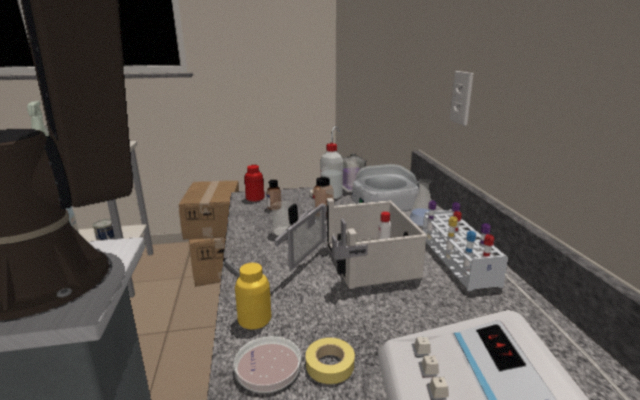

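View pics/top0.png

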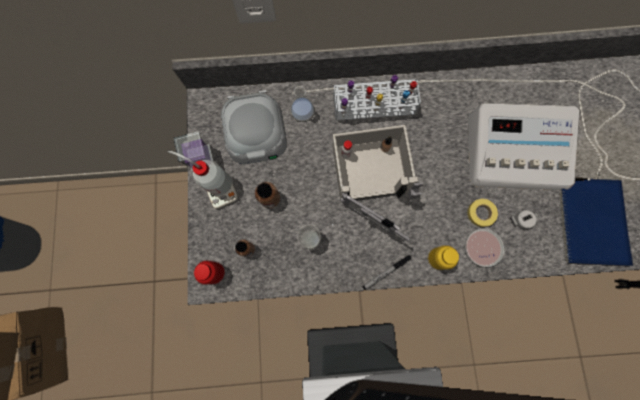

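The side view shows the crib at (375,240), its gate standing open at (308,235), and amber bottles at (322,192) and (274,193). In the top view, the candidates for the methanol bottle are amber large (266,193), amber small (243,247), red (208,272) and yellow (445,258). The crib is at (375,160) and the gate with its black tab at (388,222).

```bash
python3 - <<'E'
from h import *
c=load('top'); P=cloud(c)
def show(n,u0,u1,v0,v1,zl,zh):
    Q=P[v0:v1,u0:u1].reshape(-1,3); Q=Q[(Q[:,2]>zl)&(Q[:,2]<zh)]
    if len(Q): print(n,len(Q),'med',np.median(Q,0).round(4),'min',np.percentile(Q,2,axis=0).round(4),'max',np.percentile(Q,98,axis=0).round(4))
show('bigcap',250,285,175,212,.088,.11); show('bigbody',250,285,175,212,.03,.09)
show('smallcap',230,260,232,262,.065,.1)
show('beaker',298,325,225,255,.02,.1)
show('rim',325,420,120,200,.085,.095);show('posts',325,430,120,205,.1,.12)
show('gate',335,425,185,260,.06,.2);
show('tool',355,420,250,295,.02,.2)
show('bench',280,300,160,180,-.05,.05)
# rim fit
Q=P[115:205,325:425].reshape(-1,3); Q=Q[(abs(Q[:,2]-.09)<.006)]
rect=cv2.minAreaRect(Q[:,:2].astype(np.float32)); print(rect); print(cv2.boxPoints(rect))
# gate
Q=P[185:260,335:425].reshape(-1,3)
for zl,zh in((.09,.115),(.115,.2)):
    q=Q[(Q[:,2]>zl)&(Q[:,2]<zh)]; 
    rect=cv2.minAreaRect(q[:,:2].astype(np.float32)); print(zl,len(q),rect); print(cv2.boxPoints(rect))
I=np.hstack([cv2.resize(c['image'][110:280,320:440],(400,566),interpolation=cv2.INTER_CUBIC),cv2.resize(c['image'][150:320-0,220:340],(400,566),interpolation=cv2.INTER_CUBIC)])
cv2.imwrite('pics/crop1.png',I[:,:,::-1])
E
```

```text
bigcap 176 med [0.5788 0.2115 0.0934] min [0.5636 0.1967 0.0892] max [0.594  0.2268 0.0966]
bigbody 289 med [0.5653 0.2029 0.0703] min [0.5528 0.1855 0.0334] max [0.6016 0.2348 0.0878]
smallcap 103 med [0.4566 0.2727 0.0755] min [0.4451 0.2615 0.0679] max [0.4676 0.2845 0.0784]
beaker 173 med [0.479  0.1189 0.0621] min [0.4424 0.0933 0.0211] max [0.4929 0.1424 0.0686]
rim 542 med [ 0.6578 -0.0648  0.0914] min [ 0.5438 -0.1362  0.0863] max [0.7087 0.0419 0.0944]
posts 237 med [ 0.5637 -0.1077  0.1053] min [ 0.5273 -0.1376  0.1004] max [0.5795 0.0339 0.1163]
gate 778 med [ 0.5279 -0.0471  0.1006] min [ 0.4462 -0.1373  0.0651] max [0.5677 0.0346 0.1378]
bench 398 med [ 0.6487  0.1562 -0.0014] min [ 0.6231  0.1317 -0.005 ] max [0.6743 0.1809 0.0019]
((0.6198862195014954, -0.048248693346977234), (0.17551705241203308, 0.17622444033622742), 3.593965768814087)
[[ 0.52677697  0.03418906]
 [ 0.5378236  -0.14168881]
 [ 0.71299547 -0.13068645]
 [ 0.7019488   0.04519142]]
0.09 536 ((0.5254596471786499, -0.039918117225170135), (0.1782490611076355, 0.11990975588560104), 70.27813720703125)
[[ 0.43894616 -0.10358272]
 [ 0.5518222  -0.14404681]
 [ 0.61197317  0.02374649]
 [ 0.4990971   0.06421058]]
0.115 84 ((0.5140820145606995, -0.09452565759420395), (0.024322601035237312, 0.11972928792238235), 43.973731994628906)
[[ 0.4637643  -0.05988751]
 [ 0.54689574 -0.14605168]
 [ 0.5643997  -0.1291638 ]
 [ 0.4812683  -0.04299964]]
```

View pics/crop1.png

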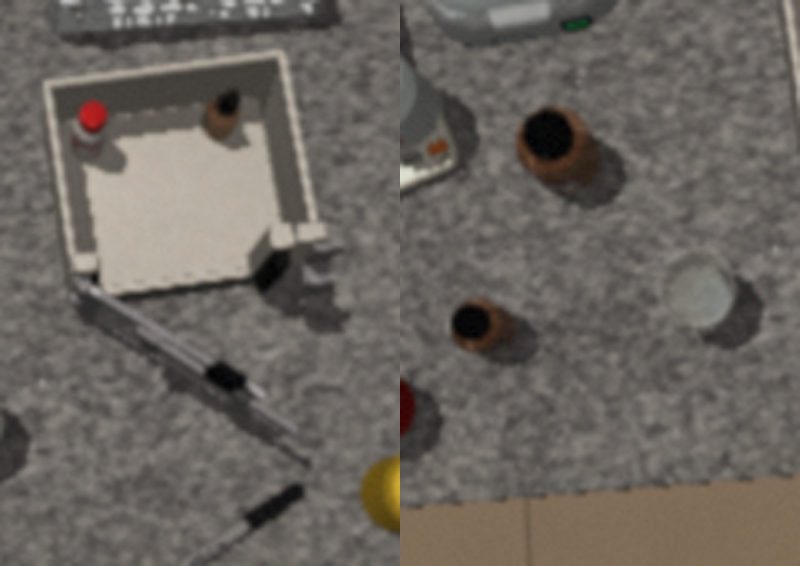

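The crop confirms the choice: the large black-capped amber bottle is at crop (550,140), which is px (266,193), and the smaller one is at px (243,247). The gate is open with its black tab at px (388,223). Next I check the obstacles round the bottle, the tab and the crib pose.

```bash
python3 - <<'E'
from h import *
c=load('top'); P=cloud(c); s=load('side'); S=cloud(s)
b=np.array([.5788,.2115])
Q=np.vstack([P.reshape(-1,3),S.reshape(-1,3)]); d=np.hypot(*(Q[:,:2]-b).T)
q=Q[(d<.17)&(d>.04)&(Q[:,2]>.03)&(Q[:,2]<.5)]
an=np.degrees(np.arctan2(q[:,1]-b[1],q[:,0]-b[0]))//15*15
for a in np.unique(an):
    m=an==a; dd=np.hypot(*(q[m][:,:2]-b).T); print(int(a),m.sum(),'near',dd.min().round(3),'zmax',q[m][:,2].max().round(3), 'near z>.08', (dd[q[m][:,2]>.08].min().round(3) if (q[m][:,2]>.08).any() else None))
# side cam rims and bottle check
def blob(c,P,u0,u1,v0,v1,f):
    I=c['image'][v0:v1,u0:u1].astype(int); m=f(I); n,l,st,ce=cv2.connectedComponentsWithStats(m.astype(np.uint8)); k=1+st[1:,4].argmax()
    q=P[v0:v1,u0:u1][l==k]; return ce[k]+[u0,v0],st[k],np.median(q,0).round(4),q.min(0).round(4),q.max(0).round(4)
blk=lambda I:I.max(-1)<45
print('tab top',blob(c,P,375,402,212,235,blk)); print('tab side',blob(s,S,282,304,200,235,blk))
red=lambda I:(I[...,0]>120)&(I[...,1]<70)
print('redcap top',blob(c,P,335,360,135,160,red)); print('redcap side',blob(s,S,370,400,205,230,red))
# side crib: rim points
q=S[190:300,320:430].reshape(-1,3); q=q[abs(q[:,2]-.09)<.004]; q=q[np.abs(q[:,0]-.62)<.15]
rect=cv2.minAreaRect(q[:,:2].astype(np.float32)); print('side rim',len(q),rect); print(cv2.boxPoints(rect))
# gate top edges points, line fit z .09-.112
for n,X,(u0,u1,v0,v1) in(('top',P,(335,425,185,260)),('side',S,(285,335,195,275))):
    q=X[v0:v1,u0:u1].reshape(-1,3); q=q[(q[:,2]>.098)&(q[:,2]<.112)&(q[:,0]<.56)&(q[:,1]<.04)]; l=q[(q[:,0]<.535)]
    vx,vy,x0,y0=cv2.fitLine(l[:,:2].astype(np.float32),cv2.DIST_HUBER,0,.01,.01).ravel(); print(n,len(l),'dir',np.degrees(np.arctan2(vy,vx)),x0,y0)
for h in ((344,195),(412,248)): print(h,onz(c,*h,.105).round(4))
I=cv2.resize(s['image'][170:290,270:430],(800,600),interpolation=cv2.INTER_CUBIC); cv2.imwrite('pics/crop2.png',I[:,:,::-1])
E
```

```text
-165 16 near 0.132 zmax 0.069 near z>.08 None
-150 370 near 0.116 zmax 0.07 near z>.08 None
-135 180 near 0.123 zmax 0.071 near z>.08 None
-30 482 near 0.101 zmax 0.09 near z>.08 0.132
-15 1066 near 0.092 zmax 0.103 near z>.08 0.106
0 779 near 0.089 zmax 0.103 near z>.08 0.105
15 704 near 0.091 zmax 0.102 near z>.08 0.108
30 246 near 0.102 zmax 0.096 near z>.08 0.12
45 254 near 0.108 zmax 0.12 near z>.08 0.11
60 1015 near 0.099 zmax 0.197 near z>.08 0.1
75 545 near 0.101 zmax 0.151 near z>.08 0.104
135 29 near 0.121 zmax 0.078 near z>.08 None
150 457 near 0.117 zmax 0.079 near z>.08 None
tab top (array([386.91428571, 223.14285714]), array([ 6,  7, 12,  9, 70], dtype=int32), array([ 0.475 , -0.0534,  0.1338]), array([ 0.3718, -0.0704,  0.0917]), array([0.4829, 0.092 , 0.9508]))
tab side (array([292.79710145, 213.87681159]), array([  7,   5,   9,  19, 138], dtype=int32), array([ 0.4777, -0.0614,  0.123 ]), array([ 0.4701, -0.0666,  0.1058]), array([ 0.4866, -0.0485,  0.1396]))
redcap top (array([347.32, 143.86]), array([ 9,  5,  8,  8, 50], dtype=int32), array([0.6781, 0.0098, 0.0774]), array([6.70e-01, 4.00e-04, 7.36e-02]), array([0.6871, 0.0177, 0.0813]))
redcap side (array([385.42857143, 213.46428571]), array([11,  7,  9,  4, 28], dtype=int32), array([0.6785, 0.0069, 0.0793]), array([6.697e-01, 3.000e-04, 7.650e-02]), array([0.6868, 0.014 , 0.0815]))
side rim 861 ((0.6208619475364685, -0.048073910176754), (0.17343662679195404, 0.17816396057605743), 2.9925200939178467)
[[ 0.5296113   0.03635941]
 [ 0.5389125  -0.1415616 ]
 [ 0.7121126  -0.13250723]
 [ 0.7028114   0.04541378]]
top 236 dir 51.255142 0.5024354 -0.028418329
side 273 dir 53.41088 0.5011949 -0.03716016
(344, 195) [0.5487 0.0307 0.105 ]
(412, 248) [ 0.4192 -0.1062  0.105 ]
```

View pics/crop2.png

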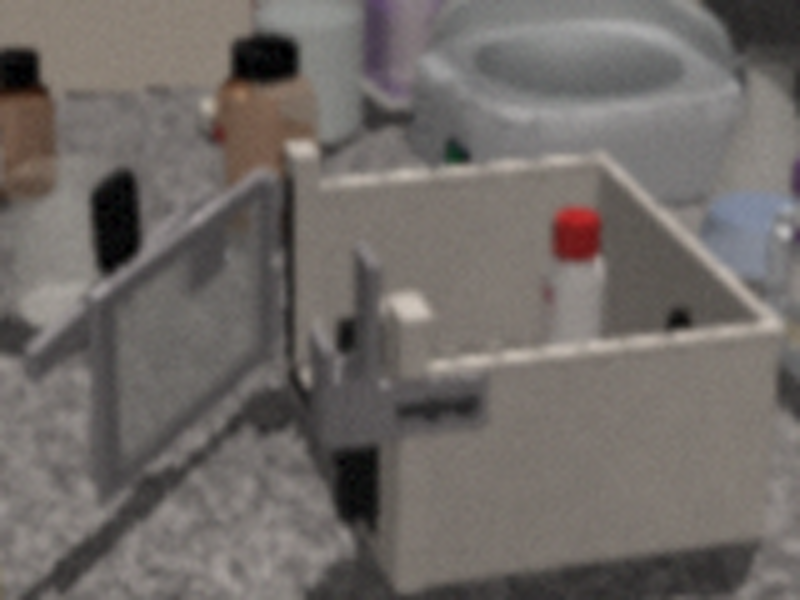

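The larger amber bottle is at about (0.579, 0.2115). The crib origin is at (0.6356, -0.0473) with yaw 3.3°. The gate is open about 41°, and the tab measures (0.476, -0.054, 0.13), which matches the model. For the grasp I close the jaws along 115°, which keeps clear of the wash bottle and the tray.

Emit:
apply_moves(
  targets=[
    {"dp": [0.03, 0.03, 0.005], "yaw": 2},
    {"dp": [0.06, 0.06, 0.01], "yaw": 4},
    {"dp": [0.085, 0.09, 0.02], "yaw": 6},
    {"dp": [0.11, 0.125, 0.03], "yaw": 8},
    {"dp": [0.135, 0.16, 0.04], "yaw": 10},
    {"dp": [0.16, 0.195, 0.04], "yaw": 11},
    {"dp": [0.185, 0.23, 0.04], "yaw": 11},
    {"dp": [0.21, 0.265, 0.04], "yaw": 11},
    {"dp": [0.235, 0.3, 0.04], "yaw": 11},
    {"dp": [0.26, 0.335, 0.04], "yaw": 11},
    {"dp": [0.28, 0.37, 0.04], "yaw": 11},
    {"dp": [0.3, 0.405, 0.04], "yaw": 11},
    {"dp": [0.32, 0.44, 0.04], "yaw": 11},
    {"dp": [0.335, 0.475, 0.04], "yaw": 11},
    {"dp": [0.35, 0.51, 0.04], "yaw": 11},
    {"dp": [0.36, 0.545, 0.04], "yaw": 11},
    {"dp": [0.37, 0.58, 0.04], "yaw": 11},
    {"dp": [0.38, 0.615, 0.04], "yaw": 11},
    {"dp": [0.39, 0.65, 0.04], "yaw": 11},
    {"dp": [0.395, 0.685, 0.04], "yaw": 11},
  ],
  grip=-1,
)

```text
time_s: 1.77
tcp_pos: [0.5583, 0.032, 0.2882]
eef_rot: [180.0, -0.0, -155.0]
contact_force: [1.5, -0.2, -0.5]
gripper_width: 0.0873
gripper_force: 0.0
```

Emit:
apply_moves(
  targets=[
    {"dp": [0.005, 0.035, 0]},
    {"dp": [0.01, 0.07, 0]},
    {"dp": [0.015, 0.105, 0]},
    {"dp": [0.018, 0.14, 0]},
    {"dp": [0.02, 0.165, 0]},
    {"dp": [0.021, 0.178, 0]},
    {"dp": [0.021, 0.1815, 0]},
    {"dp": [0.021, 0.1815, 0]},
    {"dp": [0.021, 0.1815, -0.03]},
    {"dp": [0.021, 0.1815, -0.06]},
    {"dp": [0.021, 0.1815, -0.09]},
    {"dp": [0.021, 0.1815, -0.11]},
    {"dp": [0.021, 0.1815, -0.12]},
    {"dp": [0.021, 0.1815, -0.12]},
  ],
)

```text
$.targets[0]: bad value
```

Emit:
apply_moves(
  targets=[
    {"dp": [0.005, 0.035, 0], "yaw": 0},
    {"dp": [0.01, 0.07, 0], "yaw": 0},
    {"dp": [0.015, 0.105, 0], "yaw": 0},
    {"dp": [0.018, 0.14, 0], "yaw": 0},
    {"dp": [0.02, 0.165, 0], "yaw": 0},
    {"dp": [0.021, 0.178, 0], "yaw": 0},
    {"dp": [0.021, 0.1815, 0], "yaw": 0},
    {"dp": [0.021, 0.1815, 0], "yaw": 0},
    {"dp": [0.021, 0.1815, -0.03], "yaw": 0},
    {"dp": [0.021, 0.1815, -0.06], "yaw": 0},
    {"dp": [0.021, 0.1815, -0.09], "yaw": 0},
    {"dp": [0.021, 0.1815, -0.11], "yaw": 0},
    {"dp": [0.021, 0.1815, -0.12], "yaw": 0},
    {"dp": [0.021, 0.1815, -0.12], "yaw": 0},
  ],
)

```text
time_s: 2.93
tcp_pos: [0.5779, 0.2095, 0.1664]
eef_rot: [-180.0, -0.2, -155.1]
contact_force: [-0.1, -0.7, 0.0]
gripper_width: 0.0872
gripper_force: 0.0
```

```bash
python3 - <<'E'
from h import *
s=cap('side'); t=cap('top'); print(get_state()['tcp_pos'])
I=np.hstack([cv2.resize(s['image'][120:240,250:370],(400,400)),cv2.resize(t['image'][130:270,200:340],(400,400))]); cv2.imwrite('pics/crop3.png',I[:,:,::-1])
S=cloud(s); q=S[150:215,312:335].reshape(-1,3); q=q[(q[:,2]>.08)&(q[:,2]<.1)&(np.hypot(q[:,0]-.579,q[:,1]-.21)<.04)]; print(len(q),q.mean(0),q.min(0),q.max(0))
E
```

```text
[0.57955713 0.21089735 0.16963155]
125 [0.57817222 0.2068909  0.09115875] [0.56206486 0.19592093 0.08135867] [0.59555871 0.23055431 0.09729554]
```

View pics/crop3.png

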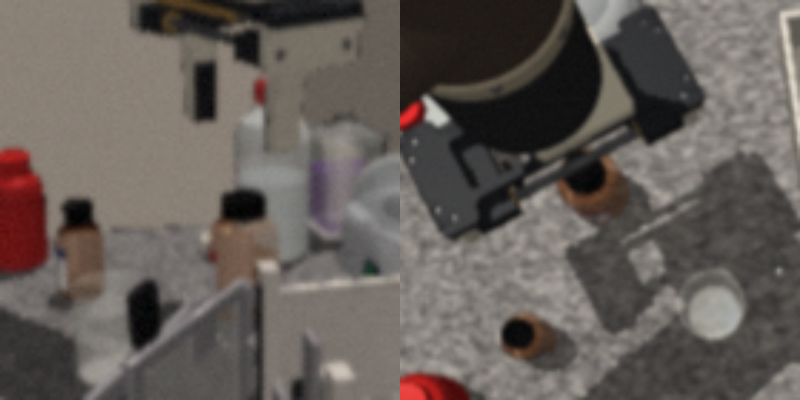

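The gripper is over the bottle: in the crop, the fingers straddle the cap at (590,175). I go down and grip.

Emit:
apply_moves(
  targets=[
    {"dp": [0, 0, -0.03], "yaw": 0},
    {"dp": [0, 0.0005, -0.055], "yaw": 0},
    {"dp": [0, 0.0005, -0.08], "yaw": 0},
    {"dp": [0, 0.0005, -0.1], "yaw": 0},
    {"dp": [0, 0.0005, -0.11], "yaw": 0},
    {"dp": [0, 0.0005, -0.11], "yaw": 0},
    {"dp": [0, 0.0005, -0.11], "yaw": 0},
  ],
)

```text
time_s: 3.62
tcp_pos: [0.5798, 0.2123, 0.0599]
eef_rot: [-180.0, 0.1, -155.0]
contact_force: [0.6, 1.2, 0.4]
gripper_width: 0.0878
gripper_force: 0.0
```

Emit:
apply_moves(
  targets=[
    {"dp": [0, 0, 0], "yaw": 0},
    {"dp": [0, 0, 0], "yaw": 0},
    {"dp": [0, 0, 0], "yaw": 0},
    {"dp": [0, 0, 0], "yaw": 0},
    {"dp": [0, 0, 0], "yaw": 0},
    {"dp": [0, 0, 0], "yaw": 0},
    {"dp": [0, 0, 0], "yaw": 0},
    {"dp": [0, 0, 0], "yaw": 0},
  ],
  grip=1,
  squeeze=20,
)

```text
time_s: 4.28
tcp_pos: [0.579, 0.2121, 0.0589]
eef_rot: [180.0, 0.0, -155.0]
contact_force: [-1.6, 0.1, 4.0]
gripper_width: 0.0526
gripper_force: 20.0
```

Emit:
apply_moves(
  targets=[
    {"dp": [0, 0, 0.01], "yaw": 0},
    {"dp": [0, 0, 0.03], "yaw": 0},
    {"dp": [0, 0, 0.06], "yaw": 0},
    {"dp": [0, 0, 0.09], "yaw": 0},
    {"dp": [0, -0.005, 0.12], "yaw": 0},
    {"dp": [0.002, -0.02, 0.14], "yaw": -1},
    {"dp": [0.007, -0.04, 0.15], "yaw": -4},
    {"dp": [0.013, -0.065, 0.155], "yaw": -7},
    {"dp": [0.019, -0.09, 0.155], "yaw": -10},
    {"dp": [0.025, -0.115, 0.155], "yaw": -13},
    {"dp": [0.031, -0.14, 0.155], "yaw": -16},
    {"dp": [0.037, -0.165, 0.155], "yaw": -19},
    {"dp": [0.043, -0.19, 0.155], "yaw": -21},
    {"dp": [0.049, -0.215, 0.155], "yaw": -21.7},
    {"dp": [0.053, -0.235, 0.155], "yaw": -21.7},
    {"dp": [0.055, -0.25, 0.155], "yaw": -21.7},
    {"dp": [0.0566, -0.258, 0.155], "yaw": -21.7},
    {"dp": [0.0566, -0.2593, 0.155], "yaw": -21.7},
    {"dp": [0.0566, -0.2593, 0.15], "yaw": -21.7},
  ],
)

```text
time_s: 5.87
tcp_pos: [0.6359, -0.0473, 0.2094]
eef_rot: [180.0, 0.1, -176.8]
contact_force: [-0.4, -0.1, -1.3]
gripper_width: 0.0526
gripper_force: 20.0
```

```bash
python3 - <<'E'
from h import *
s=cap('side'); t=cap('top'); print(get_state()['tcp_pos'],get_state()['gripper_width'])
S=cloud(s); 
# bottle bottom in side view: amber mask
I=s['image'].astype(int); m=(I[...,0]-I[...,2]>25)&(I[...,0]<200); m[:, :330]=0; m[:,430:]=0; m[:80]=0
P=S[m]; P=P[(np.hypot(P[:,0]-.6356,P[:,1]+.0473)<.06)]; print(len(P),P.min(0),P.max(0))
cv2.imwrite('pics/crop4.png',cv2.resize(s['image'][100:300,270:470],(600,600))[:,:,::-1])
E
```

```text
[ 0.63491822 -0.04646441  0.20764028] 0.05274537169286035
789 [ 0.59822715 -0.08422841  0.15253989] [0.65970042 0.00398701 0.28488567]
```

View pics/crop4.png

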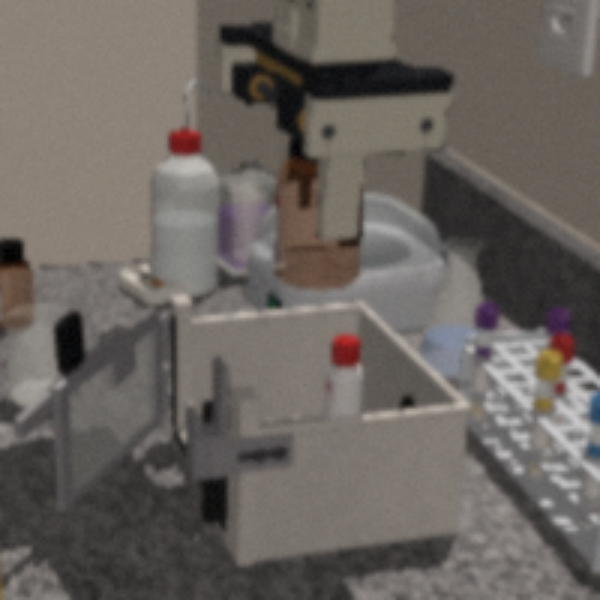

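The bottle hangs upright above the middle of the crib, with its base at crop (318,280). I lower it.

Emit:
apply_moves(
  targets=[
    {"dp": [0, 0, -0.015], "yaw": 0},
    {"dp": [0, 0, -0.04], "yaw": 0},
    {"dp": [0, 0, -0.065], "yaw": 0},
    {"dp": [0, 0, -0.09], "yaw": 0},
    {"dp": [0, 0, -0.11], "yaw": 0},
    {"dp": [0, 0, -0.125], "yaw": 0},
    {"dp": [0, 0, -0.135], "yaw": 0},
    {"dp": [0, 0, -0.139], "yaw": 0},
    {"dp": [0, 0, -0.141], "yaw": 0},
    {"dp": [0, 0, -0.1425], "yaw": 0},
    {"dp": [0, 0, -0.1425], "yaw": 0},
    {"dp": [0, 0, -0.1425], "yaw": 0},
  ],
)

```text
time_s: 6.97
tcp_pos: [0.636, -0.0472, 0.067]
eef_rot: [180.0, 0.1, -176.7]
contact_force: [-0.4, -0.2, -0.7]
gripper_width: 0.0525
gripper_force: 20.0
```

Emit:
apply_moves(
  targets=[
    {"dp": [0, 0, -0.001], "yaw": 0},
    {"dp": [0, 0, -0.0015], "yaw": 0},
    {"dp": [0, 0, -0.002], "yaw": 0},
    {"dp": [0, 0, -0.002], "yaw": 0},
  ],
)

```text
time_s: 7.3
tcp_pos: [0.6359, -0.0473, 0.0649]
eef_rot: [-180.0, 0.1, -176.7]
contact_force: [-1.2, 0.5, 4.5]
gripper_width: 0.0529
gripper_force: 20.0
```

Emit:
apply_moves(
  targets=[
    {"dp": [0, 0, 0], "yaw": 0},
    {"dp": [0, 0, 0], "yaw": 0},
    {"dp": [0, 0, 0], "yaw": 0},
    {"dp": [0, 0, 0], "yaw": 0},
    {"dp": [0, 0, 0], "yaw": 0},
    {"dp": [0, 0, 0], "yaw": 0},
    {"dp": [0, 0, 0.015], "yaw": 0},
    {"dp": [0, 0, 0.04], "yaw": 0},
    {"dp": [0, 0, 0.07], "yaw": 0},
    {"dp": [0, 0, 0.1], "yaw": 0},
    {"dp": [0, 0, 0.13], "yaw": 0},
    {"dp": [0, 0, 0.15], "yaw": 0},
  ],
  grip=-0.77,
)

```text
time_s: 8.3
tcp_pos: [0.6363, -0.0474, 0.2174]
eef_rot: [-180.0, 0.2, -176.7]
contact_force: [1.6, 0.6, 0.6]
gripper_width: 0.0777
gripper_force: 0.0
```

```bash
python3 - <<'E'
from h import *
s=cap('side'); S=cloud(s); st=get_state(); print(st['tcp_pos'],st['gripper_width'])
I=s['image'].astype(int)
q=S[150:300,320:430]; J=I[150:300,320:430]; m=(J.max(-1)<60)&(q[...,2]>.075)&(q[...,2]<.115)&(np.hypot(q[...,0]-.6356,q[...,1]+.0473)<.04); p=q[m]; print('cap',len(p),p.min(0),p.max(0),p.mean(0))
# tab & keeper points in crib frame
a=np.radians(3.3); C=np.array([[np.cos(a),np.sin(a)],[-np.sin(a),np.cos(a)]])
X=S.reshape(-1,3).copy(); X[:,:2]=(X[:,:2]-[.6356,-.0473])@C.T
k=X[(X[:,0]<-.06)&(X[:,0]>-.12)&(X[:,1]<-.06)&(X[:,1]>-.1)]
for zl,zh in((.08,.092),(.095,.105),(.108,.13)):
    kk=k[(k[:,2]>zl)&(k[:,2]<zh)]; print(zl,len(kk),np.histogram(kk[:,0],np.arange(-.12,-.059,.004))[0], kk[:,1].min() if len(kk) else '')
m=(I.max(-1)<45); q=S[m]; q=q[(abs(q[:,0]-.476)<.03)&(abs(q[:,1]+.055)<.04)&(q[:,2]>.1)&(q[:,2]<.16)]; print('tab',len(q),q.mean(0),q.min(0),q.max(0))
cv2.imwrite('pics/crop5.png',cv2.resize(s['image'][100:300,270:470],(600,600))[:,:,::-1])
E
```

```text
[ 0.63794993 -0.04743843  0.22119381] 0.07755281782191407
cap 194 [ 0.62026538 -0.06501388  0.08582752] [ 0.6519749  -0.03438642  0.10324045] [ 0.63454325 -0.05521126  0.09719514]
0.08 190 [ 0  0  0  0 18 19 13 16 13 16 13 31 16 16 19] -0.09142486452430573
0.095 106 [ 0  0  0  0 16 10  0  0 16 12  0 21 14 10  7] -0.08753985312214389
0.108 116 [ 0  0  0  0  0  0  0  0 38 21  0 12 16 18 11] -0.08820077124779281
tab 147 [ 0.47787169 -0.05987521  0.12275845] [ 0.47023763 -0.06717522  0.10205326] [ 0.48667855 -0.04350619  0.13964706]
```

View pics/crop5.png

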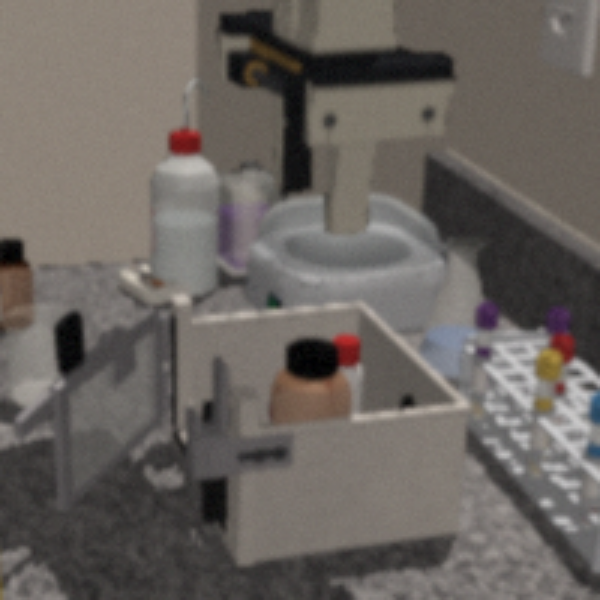

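The bottle stands released and upright in the middle of the crib: its cap is at crop (312,355) and the measured top z of 0.10 fits. The keeper appears about 5 mm out from nominal. Next I move over the tab with the jaws along the gate's normal.

Emit:
apply_moves(
  targets=[
    {"dp": [-0.01, 0, 0.005], "yaw": 3},
    {"dp": [-0.03, -0.001, 0.01], "yaw": 9},
    {"dp": [-0.055, -0.002, 0.01], "yaw": 16},
    {"dp": [-0.08, -0.003, 0.01], "yaw": 23},
    {"dp": [-0.105, -0.004, 0.01], "yaw": 30},
    {"dp": [-0.125, -0.006, 0.01], "yaw": 37},
    {"dp": [-0.145, -0.007, 0.01], "yaw": 43},
    {"dp": [-0.155, -0.0077, 0.01], "yaw": 47},
    {"dp": [-0.1586, -0.0077, 0.01], "yaw": 48.7},
    {"dp": [-0.1586, -0.0077, 0], "yaw": 48.7},
    {"dp": [-0.1586, -0.0077, -0.02], "yaw": 48.7},
    {"dp": [-0.1586, -0.0077, -0.035], "yaw": 48.7},
    {"dp": [-0.1586, -0.0077, -0.04], "yaw": 48.7},
    {"dp": [-0.1586, -0.0077, -0.04], "yaw": 48.7},
  ],
  grip=0,
)

```text
time_s: 9.52
tcp_pos: [0.4762, -0.0552, 0.1722]
eef_rot: [179.9, -0.2, -128.1]
contact_force: [0.7, -0.3, 0.4]
gripper_width: 0.0443
gripper_force: 0.0
```

```bash
python3 - <<'E'
from h import *
s=cap('side'); st=get_state(); print(st['tcp_pos'],st['eef_rot'],st['gripper_width'],st['joints'])
a=cv2.resize(s['image'][140:280,250:390],(500,500))
for p,col in ((st['tcp_pos']-[0,0,.022],(255,0,0)),((.477,-.055,.128),(0,255,0)),((.5511,.028,.105),(0,255,0))):
    u,v=proj(s,p); cv2.circle(a,(int((u-250)*500/140),int((v-140)*500/140)),3,col,-1)
cv2.imwrite('pics/crop6.png',a[:,:,::-1])
E
```

```text
[ 0.47687379 -0.05515466  0.17336133] [ 1.79949991e+02 -9.21150948e-02 -1.28063757e+02] 0.04365915101559178 [ 1.69615058e+01  5.93807636e+00 -2.93490516e+01  1.44665580e-02
 -5.48170187e+01 -5.50336494e+01]
```

View pics/crop6.png

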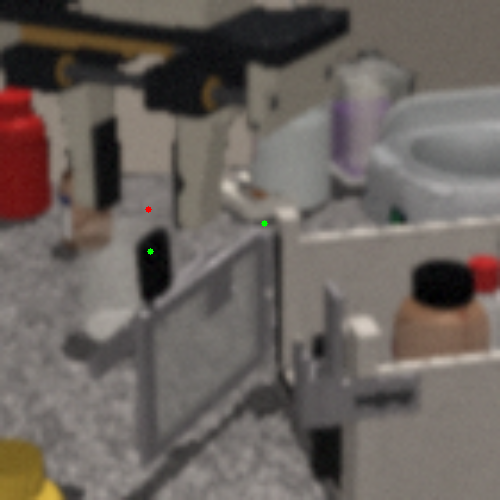

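The tab at crop (155,262) sits between the two fingers, under the tool centre. I go down and grip it lightly.

Emit:
apply_moves(
  targets=[
    {"dp": [0, 0, -0.015], "yaw": 0},
    {"dp": [0, 0, -0.028], "yaw": 0},
    {"dp": [0, 0, -0.037], "yaw": 0},
    {"dp": [0, 0, -0.0405], "yaw": 0},
    {"dp": [0, 0, -0.0405], "yaw": 0},
  ],
)

```text
time_s: 9.98
tcp_pos: [0.4769, -0.0551, 0.1333]
eef_rot: [180.0, -0.0, -128.0]
contact_force: [0.3, -0.4, -0.4]
gripper_width: 0.0439
gripper_force: 0.0
```

Emit:
apply_moves(
  targets=[
    {"dp": [0, 0, 0], "yaw": 0},
    {"dp": [0, 0, 0], "yaw": 0},
    {"dp": [0, 0, 0], "yaw": 0},
    {"dp": [0, 0, 0], "yaw": 0},
    {"dp": [0, 0, 0], "yaw": 0},
    {"dp": [0, 0, 0], "yaw": 0},
    {"dp": [0, 0, 0], "yaw": 0},
    {"dp": [0, 0, 0], "yaw": 0},
  ],
  grip=1,
  squeeze=12,
)

```text
time_s: 10.65
tcp_pos: [0.477, -0.055, 0.1338]
eef_rot: [-180.0, 0.0, -128.0]
contact_force: [-0.7, 1.0, 3.2]
gripper_width: 0.01
gripper_force: 12.0
```

```bash
cat >> h.py <<'E'
H=np.array([.5511,.0280]); YC=3.3
def tabp(g,a,L=50,U=36):   # g deg, a rad -> grip xyz (mid tab), yaw
    al=.058+(L*np.cos(a)-U*np.sin(a))/1e3; up=.100+(L*np.sin(a)+U*np.cos(a))/1e3
    t=np.radians(YC-90-g); h=np.array([np.cos(t),np.sin(t)]); n=np.array([h[1],-h[0]])
    p=H+al*h+.007*n; return np.array([p[0],p[1],up]),-86.7-g
E
python3 - <<'E'
from h import *
p0,y0=tabp(41.4,-.1); print(p0,y0)
for g,a in [(41.4,0),(41.4,.1),(41.4,.17),(41.4,.22)]+[(g,.22) for g in (40,37,33,29,25,21,17,13,9,7,5,4)]:
    p,y=tabp(g,a); print(g,a,(p-p0).round(4),round(y-y0,1))
E
```

```text
[ 0.47688808 -0.05530141  0.13082848] -128.1
41.4 0 [0.0021 0.0026 0.0052] 0.0
41.4 0.1 [0.0044 0.0057 0.01  ] 0.0
41.4 0.17 [0.0063 0.008  0.0131] 0.0
41.4 0.22 [0.0077 0.0098 0.0152] 0.0
40 0.22 [0.0095 0.0082 0.0152] 1.4
37 0.22 [0.0135 0.0049 0.0152] 4.4
33 0.22 [0.0191 0.0008 0.0152] 8.4
29 0.22 [ 0.025  -0.0028  0.0152] 12.4
25 0.22 [ 0.0311 -0.006   0.0152] 16.4
21 0.22 [ 0.0375 -0.0088  0.0152] 20.4
17 0.22 [ 0.044  -0.0112  0.0152] 24.4
13 0.22 [ 0.0506 -0.013   0.0152] 28.4
9 0.22 [ 0.0574 -0.0145  0.0152] 32.4
7 0.22 [ 0.0608 -0.015   0.0152] 34.4
5 0.22 [ 0.0643 -0.0154  0.0152] 36.4
4 0.22 [ 0.066  -0.0155  0.0152] 37.4
```

```bash
python3 - <<'E'
from h import *
p0,y0=tabp(41.4,-.1)
for g,a in [(g,-.1) for g in (40.5,38,35,32,29,26,23,20,17,14,12)]+[(12,0),(12,.08),(12,.15),(12,.22)]:
    p,y=tabp(g,a); print(g,a,(p-p0).round(4),round(y-y0,1))
E
```

```text
40.5 -0.1 [ 0.0013 -0.0012  0.    ] 0.9
38 -0.1 [ 0.0051 -0.0043  0.    ] 3.4
35 -0.1 [ 0.0097 -0.0078  0.    ] 6.4
32 -0.1 [ 0.0146 -0.011   0.    ] 9.4
29 -0.1 [ 0.0196 -0.014   0.    ] 12.4
26 -0.1 [ 0.0248 -0.0167  0.    ] 15.4
23 -0.1 [ 0.0301 -0.0192  0.    ] 18.4
20 -0.1 [ 0.0355 -0.0213  0.    ] 21.4
17 -0.1 [ 0.041  -0.0232  0.    ] 24.4
14 -0.1 [ 0.0467 -0.0248  0.    ] 27.4
12 -0.1 [ 0.0505 -0.0257  0.    ] 29.4
12 0 [ 0.051  -0.0224  0.0052] 29.4
12 0.08 [ 0.0514 -0.0194  0.0091] 29.4
12 0.15 [ 0.0519 -0.0165  0.0122] 29.4
12 0.22 [ 0.0523 -0.0134  0.0152] 29.4
```

Emit:
apply_moves(
  targets=[
    {"dp": [0.0013, -0.0012, 0], "yaw": 0.9},
    {"dp": [0.0051, -0.0043, 0], "yaw": 3.4},
    {"dp": [0.0097, -0.0078, 0], "yaw": 6.4},
    {"dp": [0.0146, -0.011, 0], "yaw": 9.4},
    {"dp": [0.0196, -0.014, 0], "yaw": 12.4},
    {"dp": [0.0248, -0.0167, 0], "yaw": 15.4},
    {"dp": [0.0301, -0.0192, 0], "yaw": 18.4},
    {"dp": [0.0355, -0.0213, 0], "yaw": 21.4},
    {"dp": [0.041, -0.0232, 0], "yaw": 24.4},
    {"dp": [0.0467, -0.0248, 0], "yaw": 27.4},
    {"dp": [0.0505, -0.0257, 0], "yaw": 29.4},
    {"dp": [0.0505, -0.0257, 0], "yaw": 29.4},
  ],
)

```text
time_s: 11.65
tcp_pos: [0.5285, -0.0805, 0.1337]
eef_rot: [-180.0, 0.0, -98.5]
contact_force: [-0.3, 3.6, 4.2]
gripper_width: 0.0104
gripper_force: 12.0
```

Emit:
apply_moves(
  targets=[
    {"dp": [0.0003, 0.0015, 0.0026], "yaw": 0},
    {"dp": [0.0005, 0.0033, 0.0052], "yaw": 0},
    {"dp": [0.0009, 0.0063, 0.0091], "yaw": 0},
    {"dp": [0.0014, 0.0092, 0.0122], "yaw": 0},
    {"dp": [0.0018, 0.0123, 0.0152], "yaw": 0},
    {"dp": [0.0018, 0.0123, 0.0152], "yaw": 0},
    {"dp": [0.0018, 0.0123, 0.0152], "yaw": 0},
  ],
)

```text
time_s: 12.23
tcp_pos: [0.5293, -0.0684, 0.1494]
eef_rot: [-180.0, -0.0, -98.6]
contact_force: [-1.4, -3.7, 3.8]
gripper_width: 0.0099
gripper_force: 12.0
```

```bash
python3 - <<'E'
from h import *
s=cap('side'); st=get_state(); print(st['tcp_pos'],st['eef_rot'],st['contact_force'],st['moment'],st['gripper_width'])
cv2.imwrite('pics/crop7.png',cv2.resize(s['image'][150:290,270:410],(560,560),interpolation=cv2.INTER_CUBIC)[:,:,::-1])
p0,y0=tabp(12,.22)
for g in (10,8,6.5,5,4,3,2,1,0,-1): 
    p,y=tabp(g,.22); print(g,(p-p0).round(4),round(y-y0,1))
E
```

```text
[ 0.52934788 -0.06841216  0.14940487] [-1.79958201e+02 -1.17041026e-03 -9.86036975e+01] [-3.09010461 -3.01716801  4.19541745] [-0.9288153   1.08147394  0.19536685] 0.00988244084756146
10 [ 0.0034 -0.0007  0.    ] 2.0
8 [ 0.0068 -0.0013  0.    ] 4.0
6.5 [ 0.0094 -0.0017  0.    ] 5.5
5 [ 0.012  -0.0019  0.    ] 7.0
4 [ 0.0137 -0.0021  0.    ] 8.0
3 [ 0.0154 -0.0022  0.    ] 9.0
2 [ 0.0171 -0.0023  0.    ] 10.0
1 [ 0.0189 -0.0024  0.    ] 11.0
0 [ 0.0206 -0.0024  0.    ] 12.0
-1 [ 0.0223 -0.0024  0.    ] 13.0
```

View pics/crop7.png

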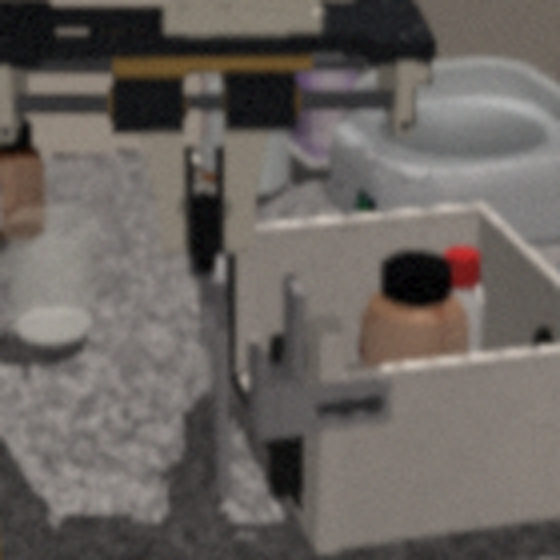

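The gate is nearly end-on at crop (220,380), the raised bar end at (220,265), and the keeper lip at (255,350). The bar is well above the lip, so I go on in gently.

Emit:
apply_moves(
  targets=[
    {"dp": [0.0034, -0.0007, 0], "yaw": 2},
    {"dp": [0.0068, -0.0013, 0], "yaw": 4},
    {"dp": [0.0094, -0.0017, 0], "yaw": 5.5},
    {"dp": [0.012, -0.0019, 0], "yaw": 7},
    {"dp": [0.012, -0.0019, 0], "yaw": 7},
    {"dp": [0.012, -0.0019, 0], "yaw": 7},
  ],
)

```text
time_s: 12.78
tcp_pos: [0.5416, -0.0704, 0.1492]
eef_rot: [-179.9, -0.0, -91.7]
contact_force: [-2.5, -2.8, 5.6]
gripper_width: 0.0097
gripper_force: 12.0
```

Emit:
apply_moves(
  targets=[
    {"dp": [0.0009, -0.0001, 0], "yaw": 0.5},
    {"dp": [0.0017, -0.0002, 0], "yaw": 1},
    {"dp": [0.0017, -0.0002, 0], "yaw": 1},
    {"dp": [0.0017, -0.0002, 0], "yaw": 1},
  ],
)

```text
time_s: 13.12
tcp_pos: [0.5429, -0.0706, 0.1492]
eef_rot: [-180.0, -0.0, -90.7]
contact_force: [-2.1, -3.1, 5.2]
gripper_width: 0.01
gripper_force: 12.0
```

Emit:
apply_moves(
  targets=[
    {"dp": [0.0009, -0.0001, 0], "yaw": 0.5},
    {"dp": [0.0017, -0.0001, 0], "yaw": 1},
    {"dp": [0.0017, -0.0001, 0], "yaw": 1},
    {"dp": [0.0017, -0.0001, 0], "yaw": 1},
  ],
)

```text
time_s: 13.45
tcp_pos: [0.5443, -0.0709, 0.1489]
eef_rot: [180.0, -0.0, -89.7]
contact_force: [-3.5, -3.9, 5.0]
gripper_width: 0.01
gripper_force: 12.0
```

Emit:
apply_moves(
  targets=[
    {"dp": [0.0009, 0, 0], "yaw": 0.5},
    {"dp": [0.0009, 0, 0], "yaw": 0.5},
    {"dp": [0.0009, 0, 0], "yaw": 0.5},
  ],
)

```text
time_s: 13.7
tcp_pos: [0.545, -0.0709, 0.1489]
eef_rot: [180.0, -0.0, -89.2]
contact_force: [-3.9, -4.0, 6.0]
gripper_width: 0.0099
gripper_force: 12.0
```

Emit:
apply_moves(
  targets=[
    {"dp": [0.0009, 0, 0], "yaw": 0.5},
    {"dp": [0.0009, 0, 0], "yaw": 0.5},
    {"dp": [0.0009, 0, 0], "yaw": 0.5},
  ],
)

```text
time_s: 13.95
tcp_pos: [0.5457, -0.071, 0.1488]
eef_rot: [179.9, -0.0, -88.7]
contact_force: [-3.6, -3.8, 5.5]
gripper_width: 0.01
gripper_force: 12.0
```

Emit:
apply_moves(
  targets=[
    {"dp": [0.0009, 0, 0], "yaw": 0.5},
    {"dp": [0.0009, 0, 0], "yaw": 0.5},
    {"dp": [0.0009, 0, 0], "yaw": 0.5},
  ],
)

```text
time_s: 14.2
tcp_pos: [0.5464, -0.0711, 0.1487]
eef_rot: [179.9, -0.0, -88.2]
contact_force: [-5.1, -3.9, 6.0]
gripper_width: 0.0096
gripper_force: 12.0
```

Emit:
apply_moves(
  targets=[
    {"dp": [0.0009, 0, 0], "yaw": 0.5},
    {"dp": [0.0009, 0, 0], "yaw": 0.5},
    {"dp": [0.0009, 0, 0], "yaw": 0.5},
  ],
)

```text
time_s: 14.45
tcp_pos: [0.547, -0.0712, 0.1487]
eef_rot: [179.9, -0.0, -87.7]
contact_force: [-6.0, -4.2, 5.6]
gripper_width: 0.0099
gripper_force: 12.0
```

Emit:
apply_moves(
  targets=[
    {"dp": [0.0009, 0, 0], "yaw": 0.5},
    {"dp": [0.0009, 0, 0], "yaw": 0.5},
    {"dp": [0.0009, 0, 0], "yaw": 0.5},
  ],
)

```text
time_s: 14.7
tcp_pos: [0.5476, -0.0712, 0.1485]
eef_rot: [179.8, -0.0, -87.2]
contact_force: [-7.2, -4.6, 6.3]
gripper_width: 0.0103
gripper_force: 12.0
```

```bash
python3 - <<'E'
from h import *
s=cap('side'); st=get_state(); print(st['tcp_pos'],st['eef_rot'],st['contact_force'],st['moment'],st['gripper_width'])
S=cloud(s)
a=np.radians(3.3); C=np.array([[np.cos(a),np.sin(a)],[-np.sin(a),np.cos(a)]])
X=S.copy(); X[...,:2]=(X[...,:2]-[.6356,-.0473])@C.T
k=X.reshape(-1,3); k=k[(k[:,0]<-.06)&(k[:,0]>-.13)&(k[:,1]<-.06)&(k[:,1]>-.11)]
for zl in (.08,.096,.102,.108,.114,.12,.126,.132):
    kk=k[(k[:,2]>zl)&(k[:,2]<zl+.006)]; print(zl,np.histogram(kk[:,0],np.arange(-.12,-.059,.003))[0])
cv2.imwrite('pics/crop8.png',cv2.resize(s['image'][190:270,300:380],(600,600),interpolation=cv2.INTER_CUBIC)[:,:,::-1])
E
```

```text
[ 0.54763097 -0.07128204  0.14853106] [ 1.79844371e+02 -2.80362337e-02 -8.72049582e+01] [-6.37457505 -4.72560958  5.75551005] [-1.59215153  2.3119482  -0.11295261] 0.009816810662514726
0.08 [ 0  0  0  0  0  0 13  4  4  6  4  5  7  8  3 14  4  6  6  6]
0.096 [ 0  0  0  0  0  1 14  3  0  0  0 11  7  0  0 11  7  5  6  3]
0.102 [ 0  0  0  0  0  0 13  8  0  0  0  9  5  0  0 13  2  5  3  5]
0.108 [ 0  0  0  0  0  0  0  0  2  0  0  7  7  0  0  9 14 14 11  9]
0.114 [ 0  0  0  0  0  0  0  0 12  4  2  6  5  0  0  0  0  0  0  0]
0.12 [ 0  0  0  0  0  0  0  0 15  8  5 10  4  0  0  0  0  0  0  0]
0.126 [ 0  0  0  0  0  0  0  0  3  8  4 12  5  0  0  0  0  0  0  0]
0.132 [ 0  0  0  0  0  0  0  0  0  0  0 12  9  0  0  0  0  0  0  0]
```

View pics/crop8.png

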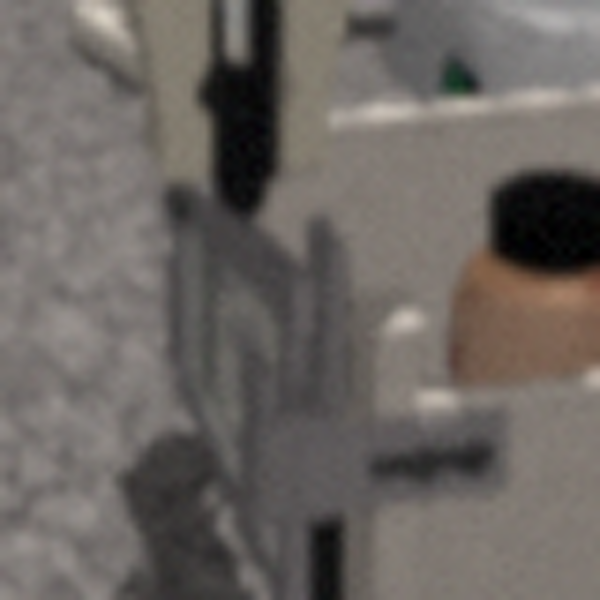

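The crop shows the raised bar end at (290,280), between the lip at (245,390) and the back wall at (320,260). The ranges agree: notch centre about -0.092 and bar about -0.093 in crib x. I feel for the back wall to confirm.

Emit:
apply_moves(
  targets=[
    {"dp": [0.0009, 0, 0], "yaw": 0.5},
    {"dp": [0.0009, 0, 0], "yaw": 0.5},
    {"dp": [0.0009, 0, 0], "yaw": 0.5},
  ],
)

```text
time_s: 15.0
tcp_pos: [0.5482, -0.0713, 0.1484]
eef_rot: [179.8, -0.0, -86.7]
contact_force: [-7.0, -5.3, 7.0]
gripper_width: 0.0099
gripper_force: 12.0
```

Emit:
apply_moves(
  targets=[
    {"dp": [0.0009, 0, 0], "yaw": 0.5},
    {"dp": [0.0009, 0, 0], "yaw": 0.5},
    {"dp": [0.0009, 0, 0], "yaw": 0.5},
  ],
)

```text
time_s: 15.25
tcp_pos: [0.5488, -0.0714, 0.1483]
eef_rot: [179.8, -0.0, -86.2]
contact_force: [-7.6, -5.3, 6.8]
gripper_width: 0.0101
gripper_force: 12.0
```

Emit:
apply_moves(
  targets=[
    {"dp": [0.0009, 0, 0], "yaw": 0.3},
    {"dp": [0.0009, 0, 0], "yaw": 0.3},
    {"dp": [0.0009, 0, 0], "yaw": 0.3},
  ],
)

```text
time_s: 15.5
tcp_pos: [0.549, -0.0715, 0.1481]
eef_rot: [179.7, -0.0, -85.9]
contact_force: [-8.8, -5.2, 6.5]
gripper_width: 0.0102
gripper_force: 12.0
```

Emit:
apply_moves(
  targets=[
    {"dp": [0.0009, 0, 0], "yaw": 0.3},
    {"dp": [0.0009, 0, 0], "yaw": 0.3},
    {"dp": [0.0009, 0, 0], "yaw": 0.3},
  ],
)

```text
time_s: 15.75
tcp_pos: [0.549, -0.0716, 0.1479]
eef_rot: [179.6, -0.0, -85.6]
contact_force: [-11.7, -4.9, 7.2]
gripper_width: 0.0104
gripper_force: 12.0
```

The tool stalls at x≈0.549 with the force stepping up, so that is the back wall. Mid notch is therefore at x≈0.5474, about 1.6 mm back at the tab. I back off to there.

Emit:
apply_moves(
  targets=[
    {"dp": [-0.002, 0, 0], "yaw": -0.6},
    {"dp": [-0.0036, 0, 0], "yaw": -1.2},
    {"dp": [-0.0036, 0, 0], "yaw": -1.2},
    {"dp": [-0.0036, 0, 0], "yaw": -1.2},
  ],
)

```text
time_s: 16.08
tcp_pos: [0.5471, -0.0714, 0.1481]
eef_rot: [179.8, -0.0, -86.8]
contact_force: [-5.8, -6.1, 2.9]
gripper_width: 0.0099
gripper_force: 12.0
```

Emit:
apply_moves(
  targets=[
    {"dp": [0.0004, -0.0015, -0.0014], "yaw": 0},
    {"dp": [0.0004, -0.003, -0.0028], "yaw": 0},
    {"dp": [0.0005, -0.0044, -0.0043], "yaw": 0},
    {"dp": [0.0005, -0.0044, -0.0043], "yaw": 0},
  ],
)

```text
time_s: 16.42
tcp_pos: [0.5477, -0.0751, 0.1433]
eef_rot: [179.8, 0.0, -86.8]
contact_force: [-6.0, -2.6, 3.1]
gripper_width: 0.0101
gripper_force: 12.0
```

Emit:
apply_moves(
  targets=[
    {"dp": [0, -0.001, -0.001], "yaw": 0},
    {"dp": [0, -0.002, -0.002], "yaw": 0},
    {"dp": [0, -0.002, -0.002], "yaw": 0},
  ],
)

```text
time_s: 16.67
tcp_pos: [0.5477, -0.0767, 0.1412]
eef_rot: [179.8, 0.1, -86.8]
contact_force: [-5.3, -0.2, 0.4]
gripper_width: 0.0099
gripper_force: 12.0
```

Emit:
apply_moves(
  targets=[
    {"dp": [0, -0.001, -0.001], "yaw": 0},
    {"dp": [0, -0.0018, -0.002], "yaw": 0},
    {"dp": [0, -0.0018, -0.002], "yaw": 0},
  ],
)

```text
time_s: 16.92
tcp_pos: [0.5478, -0.0781, 0.1393]
eef_rot: [179.8, 0.1, -86.8]
contact_force: [-6.4, 2.4, 1.5]
gripper_width: 0.01
gripper_force: 12.0
```

Emit:
apply_moves(
  targets=[
    {"dp": [0, -0.0005, -0.0006], "yaw": 0},
    {"dp": [0, -0.0009, -0.0012], "yaw": 0},
    {"dp": [0, -0.0009, -0.0012], "yaw": 0},
  ],
)

```text
time_s: 17.17
tcp_pos: [0.5479, -0.0783, 0.1391]
eef_rot: [179.9, 0.1, -86.8]
contact_force: [-10.1, 7.4, 10.3]
gripper_width: 0.0099
gripper_force: 12.0
```

The bar bottoms at TCP z 0.139, exactly where level is expected, and below the lip. I relieve the push and let go.

Emit:
apply_moves(
  targets=[
    {"dp": [0, 0.0009, 0.0012], "yaw": 0},
    {"dp": [0, 0.0009, 0.0012], "yaw": 0},
    {"dp": [0, 0.0009, 0.0012], "yaw": 0},
  ],
)

```text
time_s: 17.42
tcp_pos: [0.5475, -0.0782, 0.1392]
eef_rot: [179.8, 0.1, -86.8]
contact_force: [-5.8, 1.2, 1.4]
gripper_width: 0.01
gripper_force: 12.0
```

Emit:
apply_moves(
  targets=[
    {"dp": [0, 0, 0], "yaw": 0},
    {"dp": [0, 0, 0], "yaw": 0},
    {"dp": [0, 0, 0], "yaw": 0},
    {"dp": [0, 0, 0], "yaw": 0},
    {"dp": [0, 0, 0], "yaw": 0},
  ],
  grip=0.2,
)

```text
time_s: 17.83
tcp_pos: [0.5502, -0.0787, 0.1406]
eef_rot: [-179.9, 0.0, -86.7]
contact_force: [1.6, -0.0, -0.6]
gripper_width: 0.0337
gripper_force: 0.0
```

Emit:
apply_moves(
  targets=[
    {"dp": [0, 0, 0.01], "yaw": 0},
    {"dp": [0, 0, 0.03], "yaw": 0},
    {"dp": [0, 0, 0.06], "yaw": 0},
    {"dp": [0, 0, 0.09], "yaw": 0},
    {"dp": [0, 0, 0.11], "yaw": 0},
    {"dp": [0, 0, 0.12], "yaw": 0},
    {"dp": [0, 0, 0.12], "yaw": 0},
  ],
)

```text
time_s: 18.42
tcp_pos: [0.5509, -0.0788, 0.2638]
eef_rot: [-179.7, 0.0, -86.7]
contact_force: [0.7, -0.4, -0.0]
gripper_width: 0.0349
gripper_force: 0.0
```

```bash
python3 - <<'E'
from h import *
s=cap('side'); st=get_state(); print(st['tcp_pos'],st['contact_force'])
S=cloud(s)
a=np.radians(3.3); C=np.array([[np.cos(a),np.sin(a)],[-np.sin(a),np.cos(a)]])
X=S.copy(); X[...,:2]=(X[...,:2]-[.6356,-.0473])@C.T
k=X.reshape(-1,3); k=k[(k[:,0]<-.06)&(k[:,0]>-.13)&(k[:,1]<-.06)&(k[:,1]>-.12)]
for zl in (.084,.09,.096,.102,.108,.114,.12,.126):
    kk=k[(k[:,2]>zl)&(k[:,2]<zl+.006)]; print(zl,np.histogram(kk[:,0],np.arange(-.12,-.059,.003))[0])
m=(s['image'].max(-1)<45)&(abs(X[...,0]+.087)<.03)&(abs(X[...,1]+.03)<.03)&(X[...,2]>.1)&(X[...,2]<.17); q=X[m]; print('tab',len(q),q.min(0),q.max(0))
cv2.imwrite('pics/crop9.png',cv2.resize(s['image'][170:270,290:390],(600,600),interpolation=cv2.INTER_CUBIC)[:,:,::-1])
E
```

```text
[ 0.54999195 -0.07871174  0.26161335] [ 1.1686997  -0.05226136 -0.50583779]
0.084 [ 0  0  0  0  0  0 11  4  5  6  6  4  5  5  6 16  7  5  6  5]
0.09 [ 0  0  0  0  0  0 13  4  3  5  5  9  6  0  0 11  6  8  6  5]
0.096 [ 0  0  0  0  0  0 12  8  6  4  0 11  7  0  0 15  5  7  3  4]
0.102 [ 0  0  0  0  0  0 15 13 13 10  0  7  7  0  0 13  2  5  6  4]
0.108 [ 0  0  0  0  0  0  0  0  5  0  0 12  5  0  0 11 10 13 13  7]
0.114 [ 0  0  0  0  0  0  0  0  0  0  0 10  6  0  0  0  0  0  0  0]
0.12 [ 0  0  0  0  0  0  0  0  0  0  0 11  4  0  0  0  0  0  0  0]
0.126 [ 0  0  0  0  0  0  0  0  0  0  0 12  6  0  0  0  0  0  0  0]
tab 98 [-0.0973801  -0.03905183  0.11003074] [-0.09002499 -0.01994258  0.14488806]
```

View pics/crop9.png

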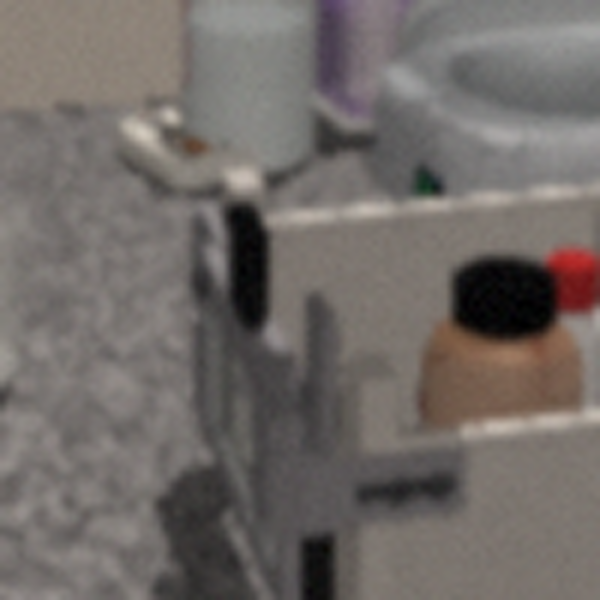

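The picture shows the bar lying in the notch behind the lip, the tab upright at crop (250,265), and the bottle standing in the crib. The ranges agree: bar top about 0.107 (level) and tab top 0.144. The gripper is clear, so I hand in.

```bash
python3 -c "
from plant import r
print(r.close_job())"
```

```text
the job is handed in; nothing more can be done
None
```

The larger amber bottle stands released in the crib, and the gate is shut with its bar lying level in the keeper's notch. I handed the job in at about 18.5 s of the 67 s, with the gripper clear; no verdict came back.

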